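# Hang the electric driver on the balancer arm

### The arm

A 6-joint arm with a two-finger parallel gripper is mounted at the origin on the work surface. World frame = base frame: x ahead of the robot, y to its left, z up, the work surface at z = 0. Lengths are in m, angles in rad, forces in N, time in s.
With the tool pointing down it reaches from about 0.3 to 0.775 m from the base axis. Payload 14.6 kg.
Tool frame: the origin (TCP) lies between the finger pads, 19 mm behind the fingertips; this is the grasp point; z points along the fingers, y is the line along which they close (so a half turn about z gives the same grasp; the last joint's range is limited). The gripper opens to 85 mm and grips with 20 to 120 N. Pads are 22 mm wide; open, the fingers measure 114 mm over their backs; the gripper's body (76 mm by 85 mm) begins 54 mm behind the grasp point. The pads swing forward as they close: fully open they stand 13 mm farther back than shut.
Start: joints at [1.13, 0.3, 1.521, -0, 1.321, -0.067], TCP at [0.201, 0.512, 0.25] pointing down, gripper open.
Joint ranges: [-3.03, 3.03], [-0.79, 2.21], [0.23, 2.52], [-1.04, 4.18], [0, 3.07], [-2.55, 2.55]. Speed limits (rad/s): [2.22, 2.22, 2.57, 3.14, 3.14, 3.14].

### API

Orientations are given as a unit quaternion [w, x, y, z].
In Python, from plant import arm gives the robot as it stands. The module is installed in compiled form; this text tells all that it offers.
- The arm moves only by the tool arm_command, never from a script. Its argument "series" is a list of rows, each a list of 5 numbers: the shift along the tool's x, y, z in m, then the turn about the tool's z in rad, then the finger opening in m, from 0 to 0.0854. A call has 1 to 8 rows; each row shifts and turns the commanded pose from where the row before left it, along the tool's axes as they then stand; what a row does not reach is not made up. A row lasts 1/12 s, in which the tool goes at most 41.7 mm and 7.16 degrees, less where a joint would pass 70% of its speed; a pose out of reach is approached as far as the arm can. A call with a gripper value outside its range is refused whole. The fingers move at their own pace and stop on an object; the grip force is fixed at half the most. Time passes only in rows, so rows that do not move let the fingers close. It gives the time, the measured TCP pose, the force, the opening and the grip force at its end, in the units of the state.
- arm.read_state(): the state, without advancing time (a new reading comes with each control period).
- arm.camera(name): name is "side" or "top" or "wrist"; returns a dict with "color" (480x640x3 uint8, blue, green, red), "depth" (480x640 float32, m along the optical axis (not along the pixel's ray), 0 where there is no reading), "fov_y" (degrees; the focal length in pixels is half the picture's height over the tangent of half this angle, whatever the lens; pixels are square), "cx", "cy" (the principal point, pixels), "rvec" (rotation vector, rad) and "tvec" (3), from world to camera coordinates, as OpenCV has them. Camera axes: x right, y down, z forward; pixel columns grow to the right and rows downward; lengths in m; the calibration is good to about 2 mm. The wrist camera is an equidistant fisheye: a pixel r from the principal point sees the ray r / f radians off the axis. A picture is of the moment at which its call begins.
- arm.finish_job(): hands the job in; it is judged then, once.
The state is a dict: "t": time; "qpos": joint angles; "qd": joint speeds; "joint_torque": joint torques, N m; "tcp_pos": TCP position; "eef_rot": TCP orientation; "wrist_force": force on the tool from outside, world axes, zero at the start; "moment": the same for the moment, N m; "opening": finger opening in m; "grasp_force": force on a finger pad.
Only numpy, scipy, OpenCV 4.12 (cv2) and the standard library are available. Lean on these libraries where they do the work, as an engineer would, in place of code of your own. Each camera call takes 0.05 s, during which the arm holds its last target. There are 200 camera calls.

### The job

Lift the yellow-capped electric screwdriver out of its black dock and hang it by its steel flange in the red fork of the spring-balanced arm. Lower it gently and keep hold while the arm sinks, until the arm carries the whole weight and is still, so that it neither drops nor springs up when you let go; never press the arm down to its lower stop. Leave the driver hanging freely and upright in the fork, let go of everything, and do not disturb the battery, screw tray, grease jar or the opened board.

Things in the scene. Friction and masses are not known exactly. Their poses are not given: they have to be found in the camera images.
- driver: Loose upright electric screwdriver, round (any grasp yaw), 203 mm tall, under 1 kg (differs much each time). Origin: bit tip; z up its axis. By height in mm: 0-20 bit dia 6; 20-40 chuck dia 18; 40-125 black body dia 36; 125-150 steel neck dia 16; 150-158 steel flange dia 44, flat underside; 158-203 yellow cap dia 30, grasped from above. Centre of mass about 105 mm up, well below the flange.
- driver_flange (a point): Point on the driver's axis at the underside of its steel flange, 150 mm above the bit's tip. It comes to lie on fork_seat.
- driver_cap (a point): Point on the driver's axis in the yellow cap, 35 mm above the flange's underside: a good TCP position for grasping (fingertips then stay above the flange).
- dock: Fixed black block 80 x 80 x 60 mm with an upright through hole of 24 mm. The driver's chuck and bit stand in the hole and its body rests on the block's top; lift it straight up by more than 45 mm to free it. Origin at the centre of the underside.
- stand_post: Fixed post of the balancer, 241 mm high, on a foot 130 x 130 x 14 mm. Origin: centre of the foot's underside, z up. The arm leaves it along the body's own -x. It is a 240 mm parallelogram hinged 220 mm above the table, so the fork at its end always stays level and moves on an arc of 240 mm radius in the upright plane through the post and the arm.
- swing (a joint): Sinking of the yellow balancer arm, rad: 0 = unloaded at its upper stop, lower stop 0.50. The arm slopes up from the post by (0.20 - swing) rad. A spring holds it up: about 0.3 N starts it, then about 12 mm (0.05 rad) of sinking per newton; lightly damped, it bobs. Under the driver it settles as the weight decides, clear of the stop. A push along the sloping arm also holds it off balance.
- fork_seat (a point): Centre of the seat on the prongs' upper face, about 280 mm high unloaded, 285 mm from the post's axis; moves with the fork, same axes. The slot ends 11.5 mm behind it, the prongs reach 30 mm in front. 6 mm high lips at the prong tips (inner faces 22.5 mm in front) and a 6 mm high wall 25.5 mm behind keep the 44 mm flange in place with about 3.5 mm play each way.
- screw_tray: Bystander: loose grey open tray with screws, 80 x 80 x 25 mm. Origin at the centre of the underside.
- battery: Bystander: loose blue battery pack, 100 x 60 x 45 mm (x, y, z). Origin at the centre of the underside.
- grease_jar: Bystander: small loose jar with red cap, dia 44 mm, 55 mm high. Origin at the centre of the underside.
- board_half: Bystander: fixed opened half of a self-balancing board, grey housing 165 x 240 mm (x, y), 80 mm high, and beyond its +y end a black wheel of 170 mm diameter. Origin on the table beneath the housing's corner nearest the robot's centre line (-x, -y corner).
- fork: Red fork at the arm's end. Origin 50 mm behind (+x, towards the post) and 12 mm below fork_seat; x level back to the post, z up. Two prongs 16 mm wide, 8 mm thick, with a 23 mm slot between, open at the end away from the post (-x). The driver's neck enters the slot level from that end with the flange's underside 7 to 16 mm above the seat, and is then lowered.

How it is judged:
On the way, in this order (a step that is already met when the one before it is completed fails the run):
1. the driver is lifted out of the dock, held in the fingers (height (world z) of driver above 0.065 m and contact force between the fingers and driver above 1 N), for 0.1 s.
2. the flange lies in the fork's seat, the arm has sunk under the load and is still, and the fingers still hold the driver (horizontal distance between driver_flange and fork_seat below 0.007 m and z of driver_flange in the frame of fork_seat below 0.003 m and value of joint swing above 0.07 rad and velocity of joint swing between -0.06 and 0.06 rad/s and contact force between the fingers and driver above 1 N and contact force between driver and stand_post above 1.5 N), for 0.2 s.
At the end, for the whole second after the job is handed in: The driver hangs in the fork: flange underside within 3 mm of the seat in height and 7 mm in plan, driver upright within 0.12 rad, the arm sunk (swing 0.07 to 0.47) and carrying it, driver and arm at rest (horizontal distance between driver_flange and fork_seat below 0.007 m and z of driver_flange in the frame of fork_seat between -0.003 and 0.003 m and angle between driver's own z axis and vertical below 0.12 rad and value of joint swing between 0.07 and 0.47 rad and velocity of joint swing between -0.1 and 0.1 rad/s and linear speed of driver below 0.04 m/s and contact force between driver and stand_post above 1.5 N); the robot touches nothing.
It fails at once if the driver is let go on the arm before the load has settled: with the fingers off it, the arm drops or springs faster than 0.2 rad/s (about 50 mm/s at the fork) (contact force between the fingers and driver below 0.1 N and distance between driver_flange and fork_seat below 0.06 m and (velocity of joint swing above 0.2 rad/s or velocity of joint swing below -0.2 rad/s)).
It fails at once if the driver is pressed on the balancer with more than 20 N (contact force between driver and stand_post above 20 N).
It fails at once if the robot itself pushes on the balancer with more than 8 N (contact force between any of the fingers, the arm and stand_post above 8 N).
It fails at once if the arm is pressed down to its lower stop (value of joint swing above 0.49 rad).
It fails at once if a bystander is disturbed: battery, tray or jar shifted by more than 20 mm, or the opened board pushed with more than 8 N (distance of any of battery, screw_tray, grease_jar from where it was at the start of the episode above 0.02 m or contact force between any of the arm, the fingers, driver and board_half above 8 N).
It also fails if it takes over 64 s, if anything falls off the work surface, if the arm or the gripper's body presses on something with over 40 N, if the wrist force passes 120 N, or if a joint passes its speed limit or range.

## Working session

There is one attempt and no reset: what is moved stays moved. The work goes in short steps, Python scripts to look and compute and a tool call to move; the robot and the scene stay as the last step left them, time stands still between calls to the robot, and variables do not carry over. Pictures are saved under pics/ and viewed, at most 10 in all, crops included, and the job is handed in when it is done.

Besides the shell and the picture viewer there is one more tool, called as name(argument=value, ...), one argument or row to a line, values as JSON. arm_command: Moves the arm, as the interface text tells. Its arguments: {"type":"object","properties":{"series":{"type":"array"}},"required":["series"]}

```bash
mkdir -p pics; cat > h.py <<'E'
import numpy as np, cv2
from plant import arm
def cam(n):
    c=arm.camera(n); c['R']=cv2.Rodrigues(np.array(c['rvec'],float))[0]; c['t']=np.array(c['tvec'],float).ravel()
    c['f']=240/np.tan(np.radians(c['fov_y'])/2); return c
def cloud(c):
    v,u=np.mgrid[:480,:640]; z=c['depth']
    p=np.stack([(u-c['cx'])/c['f']*z,(v-c['cy'])/c['f']*z,z],-1)
    return (p-c['t'])@c['R']
def ray(c,u,v):
    return -c['R'].T@c['t'], c['R'].T@np.array([(u-c['cx'])/c['f'],(v-c['cy'])/c['f'],1])
def onz(c,u,v,z):
    o,d=ray(c,u,v); return o+d*(z-o[2])/d[2]
E
python3 - <<'E'
from h import *
ims=[]
for n in ('top','side'):
    c=cam(n); cv2.imwrite(f'pics/{n}0.png',c['color']); np.savez(f'{n}0.npz',**c)
    print(n,c['fov_y'],c['cx'],c['cy'],-c['R'].T@c['t'],c['R'][2])
s=arm.read_state(); print(s)
E
```

```text
top 45.485356260263934 322.26887514025736 246.78530537098598 [ 0.4638717  -0.02435244  1.43644891] [ 7.90723951e-02 -5.80490471e-05 -9.96868875e-01]
side 46.922401031010295 321.66134888769665 239.92558248768557 [ 0.28027335 -0.95797211  1.10778995] [ 0.20443498  0.69215766 -0.69218791]
{'t': 0.1, 'qpos': array([ 1.13040914e+00,  3.00443141e-01,  1.52151191e+00, -8.91135615e-06,
        1.32071575e+00, -6.66105445e-02]), 'qd': array([ 0.00162826, -0.00139941, -0.0027041 , -0.00022925, -0.00348052,
       -0.00069949]), 'joint_torque': array([ 1.80003139e-03, -5.44378030e+01, -3.62368298e+01, -2.95467714e-05,
        3.10135241e-03, -8.61010676e-06]), 'tcp_pos': array([0.20075239, 0.511849  , 0.24946591]), 'eef_rot': array([-1.31017330e-04,  1.85801192e-01,  9.82587211e-01, -5.22928671e-04]), 'wrist_force': array([-0.18038385,  0.48022677, -0.53017716]), 'moment': array([0.00380104, 0.00144701, 0.03670555]), 'grasp_force': 0.0, 'opening': 0.08542532531141002}
```

View pics/top0.png

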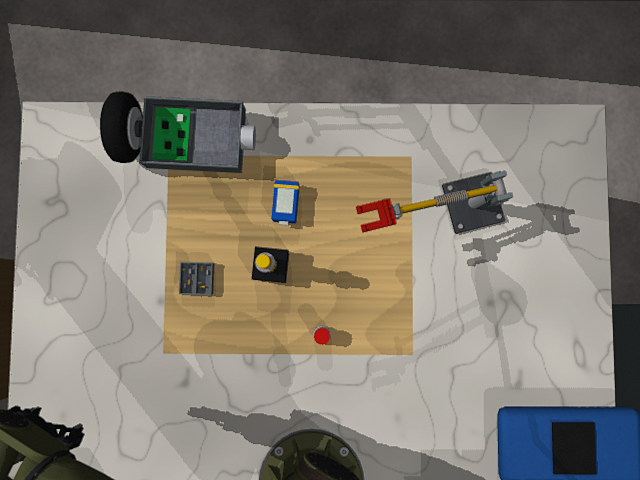

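View pics/side0.png

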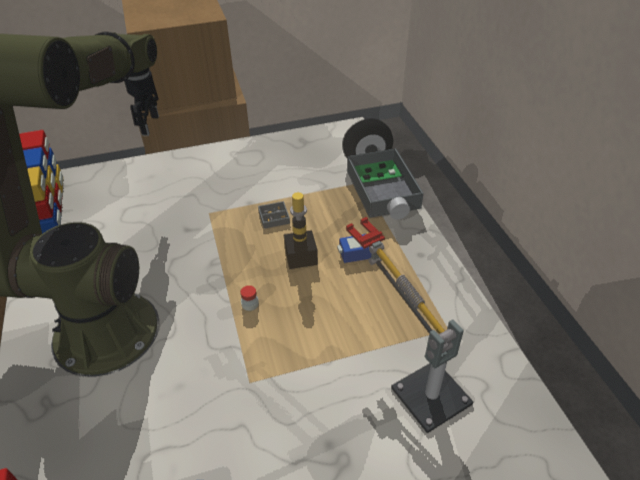

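The top view shows the driver's cap at (265,262) in the dock, the red fork at (378,213) opening to the left (+y), the post at (490,200), the battery at (285,202), the jar at (322,336) and the tray at (197,279). The side view agrees, with the cap at (298,200) and the fork at (366,233).

```bash
python3 - <<'E'
from h import *
C={n:dict(np.load(f'{n}0.npz')) for n in('top','side')}
for n,c in C.items():
    P=cloud(c); hsv=cv2.cvtColor(c['color'],cv2.COLOR_BGR2HSV); H,S,V=hsv[...,0],hsv[...,1],hsv[...,2]
    v,u=np.mgrid[:480,:640]
    boxes={'top':dict(cap=(240,240,290,290),fork=(350,190,400,240),arm=(400,175,510,235)),'side':dict(cap=(285,185,315,220),fork=(340,210,390,250),arm=(375,240,460,340))}[n]
    for k,b in boxes.items():
        m=(u>=b[0])&(u<b[2])&(v>=b[1])&(v<b[3])&(S>120)&(V>50)
        m&= ((H<8)|(H>172)) if k=='fork' else ((H>20)&(H<34))
        m&=c['depth']>0
        q=P[m]; print(n,k,m.sum(),'px',u[m].mean(),v[m].mean(),'P med',np.median(q,0).round(4),'min',np.percentile(q,3,axis=0).round(4),'max',np.percentile(q,97,axis=0).round(4))
        if k=='cap' and n=='top':
            mm=m&(P[...,2]>np.percentile(q[:,2],60)); 
            t=q[q[:,2]>q[:,2].max()-.006]; print('captop',t.mean(0),t.min(0),t.max(0),len(t))
        if k=='fork':
            t=q[q[:,2]>np.median(q[:,2])-.004]; r=cv2.minAreaRect(t[:,:2].astype(np.float32)); print('fork rect',r, cv2.boxPoints(r).round(4).tolist())
            np.save(f'fork_{n}.npy',t)
        if k=='arm': 
            w=np.cov(q[:,:2].T); e,x=np.linalg.eigh(w); print('armdir',x[:,1], np.degrees(np.arctan2(x[1,1],x[0,1])))
c=C['top']; b=c['color'][185:245,345:405]; big=cv2.resize(b,None,fx=10,fy=10,interpolation=cv2.INTER_CUBIC); cv2.imwrite('pics/f0.png',big)
P=cloud(c)[165:245,440:515]; q=P.reshape(-1,3); t=q[(q[:,2]>.008)&(q[:,2]<.02)]; print('foot',cv2.minAreaRect(t[:,:2].astype(np.float32)),len(t))
E
```

```text
top cap 194 px 264.58762886597935 261.680412371134 P med [0.529  0.099  0.2212] min [0.5155 0.0846 0.0844] max [0.5421 0.1141 0.2268]
captop [0.53105629 0.10226118 0.22502461] [0.5205776  0.09039601 0.22318334] [0.54184669 0.11376567 0.22916963] 51
top fork 680 px 378.34558823529414 214.21617647058824 P med [ 0.626  -0.1418  0.2796] min [ 0.5925 -0.1681  0.2751] max [ 0.6499 -0.0986  0.2873]
fork rect ((0.6220603585243225, -0.13343188166618347), (0.054313015192747116, 0.07134164869785309), 14.579294204711914) [[0.5867999792098999, -0.10570000112056732], [0.6047999858856201, -0.17479999363422394], [0.6572999954223633, -0.16110000014305115], [0.6394000053405762, -0.09210000187158585]]
top arm 418 px 446.933014354067 198.74641148325358 P med [ 0.654  -0.2546  0.2549] min [ 0.6336 -0.3896  0.2251] max [ 0.6894 -0.1877  0.2719]
armdir [-0.25175443  0.96779115] 104.58135484981213
side cap 182 px 297.6703296703297 201.71428571428572 P med [0.5287 0.0906 0.2127] min [0.5175 0.0835 0.1825] max [0.5413 0.108  0.2262]
side fork 499 px 365.82965931863725 233.2264529058116 P med [ 0.626  -0.1452  0.2815] min [ 0.5918 -0.1725  0.2762] max [ 0.6515 -0.1013  0.2887]
fork rect ((0.6211444139480591, -0.13612772524356842), (0.05676467716693878, 0.07334254682064056), 13.882811546325684) [[0.5848000049591064, -0.10729999840259552], [0.602400004863739, -0.1784999966621399], [0.6575000286102295, -0.164900004863739], [0.6399000287055969, -0.09369999915361404]]
side arm 389 px 411.19280205655525 292.53213367609254 P med [ 0.6694 -0.3358  0.2422] min [ 0.6333 -0.3934  0.2279] max [ 0.688  -0.1932  0.272 ]
armdir [-0.24848501  0.96863574] 104.3878808366102
foot ((0.6927744150161743, -0.3952232003211975), (0.1696961224079132, 0.1576967090368271), 7.883133411407471) 1633
```

View pics/f0.png

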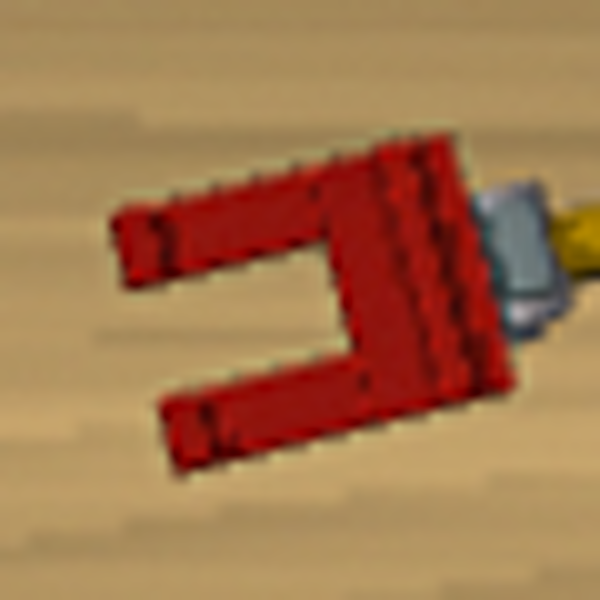

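The crop shows the fork's prong tips at about (145,343), the slot end at about (340,298) and the lip edges at about (175,240) and (218,430), all in 10x crop pixels.

```bash
python3 - <<'E'
from h import *
C={n:dict(np.load(f'{n}0.npz')) for n in('top','side')}
c=C['top']
g=lambda x,y,z:onz(c,345+(x+.5)/10-.5,185+(y+.5)/10-.5,z)[:2]
zs=.280
tip=np.mean([g(112,212,zs+.006),g(128,290,zs+.006),g(160,400,zs+.006),g(178,472,zs+.006)],0)
end=np.mean([g(328,240,zs),g(352,355,zs)],0)
A=np.array([g(112,212,zs+.006),g(455,135,zs+.006)]);B=np.array([g(178,472,zs+.006),g(515,385,zs+.006)])
for S in(A,B,[end,tip],[[0.6928,-.3952],end]): d=np.subtract(S[0],S[1]); print('ang',np.degrees(np.arctan2(*( -d[::-1]) if d[1]<0 else d[::-1])))
a=(tip-end)/np.linalg.norm(tip-end); print('tip',tip,'end',end,np.linalg.norm(tip-end),'seat',tip-.03*a,end+.0115*a)
for n in C:
    c=C[n]; hsv=cv2.cvtColor(c['color'],cv2.COLOR_BGR2HSV); m=cv2.inRange(hsv,(20,120,60),(34,255,255))
    b={'top':(245,245,285,285),'side':(285,185,312,217)}[n]; M=np.zeros_like(m); M[b[1]:b[3],b[0]:b[2]]=m[b[1]:b[3],b[0]:b[2]]
    nn,l,s,ce=cv2.connectedComponentsWithStats(M); i=1+s[1:,4].argmax(); print(n,s[i],ce[i])
    if n=='top': print('cap centre as top', onz(c,*ce[i],.2235), 'at .20',onz(c,*ce[i],.20))
    P=cloud(c)
    if n=='side':
        q=P[l==i]; o,d=ray(c,*ce[i]); 
        for z in(.2,.205,.21): print('side ray',onz(c,*ce[i],z))
P=cloud(C['top'])
for k,(u0,v0,u1,v1) in dict(batt=(268,178,302,230),jar=(310,322,334,348)).items():
    q=P[v0:v1,u0:u1].reshape(-1,3); q=q[q[:,2]>.03]; print(k,q.min(0),q.max(0))
E
```

```text
ang 103.08468861634185
ang 104.86294187319987
ang 104.53529275969154
ang 105.29770844265116
tip [ 0.61219294 -0.09841053] end [ 0.62261028 -0.13858927] 0.04150725243676175 seat [ 0.61972223 -0.12745033] [ 0.61972405 -0.12745735]
top [256 254  15  15 169] [263.17159763 260.89940828]
cap centre as top [0.52932264 0.10074188 0.2235    ] at .20 [0.53059071 0.10316549 0.2       ]
side [292 193  12  19 185] [297.68648649 201.74594595]
side ray [0.53137351 0.10330095 0.2       ]
side ray [0.52999048 0.09745559 0.205     ]
side ray [0.52860745 0.09161022 0.21      ]
batt [ 0.4638717  -0.02435244  0.03010361] [0.73972398 0.10008623 1.43644891]
jar [ 0.34212742 -0.0444709   0.03039885] [ 0.4638717  -0.00584983  1.43644891]
```

arm_command(
  series=[
    [0, 0, -0.03, 0.12, 0.0854],
    [0, 0, 0, 0.12, 0.0854],
    [0, 0, 0, 0.12, 0.0854],
    [0, 0, 0, 0.12, 0.0854],
    [0, 0, 0, 0.12, 0.0854],
    [0, 0, 0, 0.12, 0.0854],
    [0, 0, 0, 0.12, 0.0854],
    [0, 0, 0, 0.108, 0.0854],
  ],
)

```text
t: 0.77
tcp_pos: [0.2008, 0.5119, 0.2796]
eef_rot: [0.0, 0.616, 0.788, -0.0]
wrist_force: [0.0, 0.1, -0.4]
opening: 0.0853
grasp_force: 0.0
```

arm_command(
  series=[
    [-0.035, 0.016, 0, 0, 0.0854],
    [-0.035, 0.016, 0, 0, 0.0854],
    [-0.035, 0.016, 0, 0, 0.0854],
    [-0.035, 0.016, 0, 0, 0.0854],
    [-0.035, 0.016, 0, 0, 0.0854],
    [-0.035, 0.016, 0, 0, 0.0854],
    [-0.035, 0.016, 0, 0, 0.0854],
    [-0.035, 0.016, 0, 0, 0.0854],
  ],
)

```text
t: 1.43
tcp_pos: [0.3946, 0.2705, 0.2799]
eef_rot: [-0.0, 0.614, 0.789, -0.0]
wrist_force: [0.5, 0.5, -0.5]
opening: 0.0858
grasp_force: 0.0
```

arm_command(
  series=[
    [-0.035, 0.016, 0, 0, 0.0854],
    [-0.035, 0.016, 0, 0, 0.0854],
    [-0.035, 0.016, 0, 0, 0.0854],
    [-0.035, 0.016, 0, 0, 0.0854],
    [-0.035, 0.016, 0, 0, 0.0854],
    [-0.023, 0.012, 0, 0, 0.0854],
    [0, 0, 0, 0, 0.0854],
    [0, 0, 0, 0, 0.0854],
  ],
)

```text
t: 2.1
tcp_pos: [0.5322, 0.102, 0.2792]
eef_rot: [-0.0, 0.615, 0.789, -0.0]
wrist_force: [0.8, -0.0, -0.2]
opening: 0.0851
grasp_force: 0.0
```

```bash
python3 - <<'E'
from h import *
c=cam('wrist'); cv2.imwrite('pics/w0.png',c['color']); s=arm.read_state()
print(s['tcp_pos'],s['eef_rot'],c['fov_y'],c['cx'],c['cy'],-c['R'].T@c['t'],c['R'][2])
hsv=cv2.cvtColor(c['color'],cv2.COLOR_BGR2HSV); m=cv2.inRange(hsv,(20,120,60),(34,255,255))
nn,l,st,ce=cv2.connectedComponentsWithStats(m)
for i in np.argsort(-st[1:,4])[:3]+1: print(st[i],ce[i])
E
```

```text
[0.53167961 0.1028938  0.27950314] [-4.11416400e-04  6.14129579e-01  7.89205040e-01 -3.08456373e-04] 65.70646984690485 317.89692986568923 242.70978059656133 [0.51680483 0.16804345 0.40557103] [ 0.06462198 -0.25660872 -0.96435261]
[ 284  227   58   73 3244] [312.84710234 264.3298397 ]
[292 197  47  26 452] [315.75442478 206.69026549]
[462 250  29  62 329] [476.92097264 284.09118541]
```

View pics/w0.png

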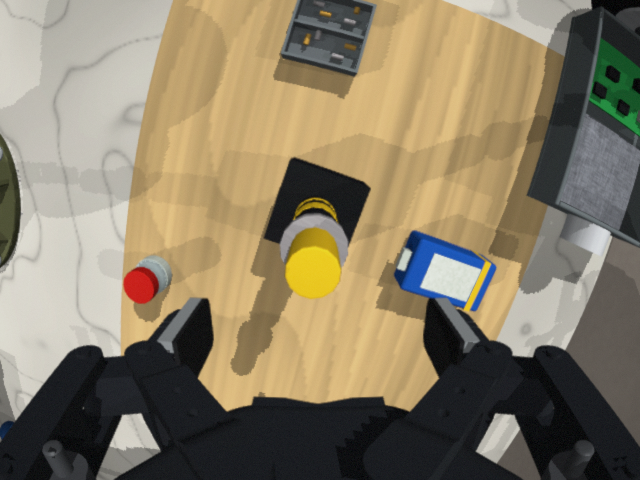

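The wrist view shows the cap's top disc centred at about (313,270), lying between the fingers, with the flange behind it and the dock at about (320,205).

```bash
cat >> h.py <<'E'
def fish(c,u,v):
    x,y=u-c['cx'],v-c['cy']; r=np.hypot(x,y); th=r/c['f']
    return -c['R'].T@c['t'], c['R'].T@np.array([x/r*np.sin(th),y/r*np.sin(th),np.cos(th)])
def fishz(c,u,v,z):
    o,d=fish(c,u,v); return o+d*(z-o[2])/d[2]
E
python3 - <<'E'
from h import *
c=cam('wrist'); s=arm.read_state(); print(s['tcp_pos'],s['t'])
hsv=cv2.cvtColor(c['color'],cv2.COLOR_BGR2HSV); m=cv2.inRange(hsv,(20,120,60),(34,255,255)); V=hsv[...,2]
print(V[225:300:5,313], hsv[225:300:5,313,0])
# extents: lower half of the disc is the true rim of top; rays through left/right/bottom extremes
M=np.zeros_like(m); M[225:305,280:345]=m[225:305,280:345]
rows=[(v,np.where(M[v])[0].min(),np.where(M[v])[0].max()) for v in range(255,300,4) if M[v].any()]
print(rows)
ys,xs=np.where(M>0); pts=[]
for v in range(272,299):
    x=np.where(M[v])[0]
    if len(x): pts+=[fishz(c,x.min()-.5,v,.223)[:2],fishz(c,x.max()+.5,v,.223)[:2]]
pts=np.array(pts); A=np.c_[2*pts,np.ones(len(pts))]; r=np.linalg.lstsq(A,(pts**2).sum(1),rcond=None)[0]
print('centre',r[:2],'R',np.sqrt(r[2]+r[0]**2+r[1]**2)); print(fishz(c,313,270,.223))
tx=np.array([-.243,.970]);ty=np.array([.970,.243]);d=r[:2]-s['tcp_pos'][:2]; print('tool dx,dy',d@tx,d@ty)
E
```

```text
[0.53143326 0.10344264 0.27974486] 2.2
[175 167 169 170 175 235 235 235 234 235 234 234 234 234 232] [168  23  24  24  24  27  26  25  25  25  25  25  25  25  25]
[(255, np.int64(289), np.int64(338)), (259, np.int64(288), np.int64(339)), (263, np.int64(287), np.int64(339)), (267, np.int64(285), np.int64(340)), (271, np.int64(285), np.int64(342)), (275, np.int64(285), np.int64(341)), (279, np.int64(285), np.int64(340)), (283, np.int64(287), np.int64(340)), (287, np.int64(288), np.int64(337)), (291, np.int64(291), np.int64(334)), (295, np.int64(296), np.int64(329)), (299, np.int64(304), np.int64(323))]
centre [0.53024023 0.10293865] R 0.015020995187968454
[0.5297276  0.10535625 0.223     ]
tool dx,dy -0.00019897145312822439 -0.0012797091285448273
```

arm_command(
  series=[
    [0, -0.001, 0.02, 0, 0.0854],
    [0, 0, 0.02, 0, 0.0854],
    [0, 0, 0.02, 0, 0.0854],
    [0, 0, 0.0145, 0, 0.0854],
    [0, 0, 0, 0, 0.0854],
    [0, 0, 0, 0, 0.0854],
    [0, 0, 0, 0, 0.025],
    [0, 0, 0, 0, 0.025],
  ],
)

```text
t: 2.87
tcp_pos: [0.5311, 0.1031, 0.2068]
eef_rot: [0.001, 0.614, 0.79, 0.001]
wrist_force: [-1.3, -0.5, -0.2]
opening: 0.0637
grasp_force: 0.0
```

arm_command(
  series=[
    [0, 0, 0, 0, 0.025],
    [0, 0, 0, 0, 0.025],
    [0, 0, 0, 0, 0.025],
    [0, 0, 0, 0, 0.025],
    [0, 0, 0, 0, 0.025],
    [0, 0, 0, 0, 0.025],
    [0, 0, 0, 0, 0.025],
    [0, 0, 0, 0, 0.025],
  ],
)

```text
t: 3.53
tcp_pos: [0.5308, 0.1027, 0.2062]
eef_rot: [0.0, 0.614, 0.789, 0.0]
wrist_force: [-2.7, -0.8, 5.6]
opening: 0.0285
grasp_force: 58.9
```

arm_command(
  series=[
    [0, 0, -0.01, 0, 0.025],
    [0, 0, -0.015, 0, 0.025],
    [0, 0, -0.02, 0, 0.025],
    [0, 0, -0.02, 0, 0.025],
    [0, 0, -0.02, 0, 0.025],
    [0, 0, -0.02, 0, 0.025],
    [0, 0, -0.01, 0, 0.025],
    [0, 0, -0.007, 0, 0.025],
  ],
)

```text
t: 4.2
tcp_pos: [0.5309, 0.1027, 0.3288]
eef_rot: [0.0, 0.614, 0.789, 0.0]
wrist_force: [-0.3, -0.7, -4.5]
opening: 0.0288
grasp_force: 60.0
```

arm_command(
  series=[
    [0, 0, 0, 0, 0.025],
    [0, 0, 0, 0, 0.025],
    [0, 0, 0, 0, 0.025],
    [0, 0, 0, 0, 0.025],
    [0, 0, 0, 0, 0.025],
    [0, 0, 0, 0, 0.025],
  ],
)

```text
t: 4.7
tcp_pos: [0.5308, 0.1027, 0.327]
eef_rot: [-0.0, 0.614, 0.789, -0.0]
wrist_force: [0.4, -0.2, -4.3]
opening: 0.0285
grasp_force: 60.0
```

```bash
python3 - <<'E'
from h import *
F=[]
for n in ('side','top','wrist'):
    c=cam(n); s=arm.read_state(); F.append(s['wrist_force']); cv2.imwrite(f'pics/{n}1.png',c['color']); np.savez(f'{n}1.npz',**c)
print(s['tcp_pos'],s['eef_rot'],s['opening'],np.round(F,2),s['moment'])
E
```

```text
[0.53085508 0.10272716 0.32734194] [-8.28900234e-05  6.13818664e-01  7.89447043e-01 -8.53653271e-05] 0.02865244442228599 [[-0.49  0.25 -4.54]
 [ 0.44  0.23 -3.48]
 [ 0.16 -0.34 -4.2 ]] [-0.06146904  0.00792041  0.01810269]
```

View pics/wrist1.png

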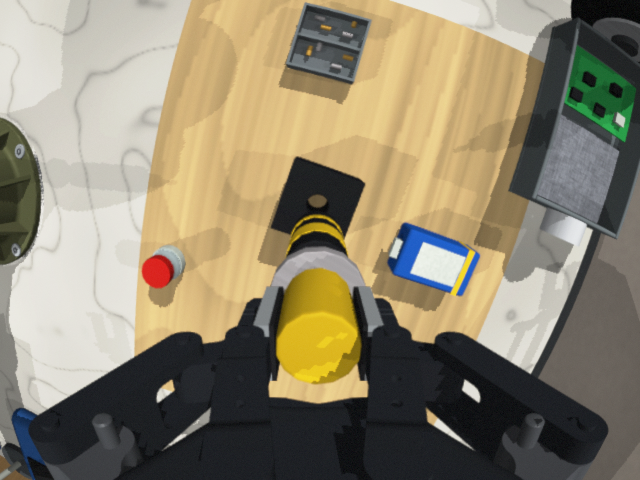

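The wrist view shows the driver held upright by the cap, with the flange at (318,275), clear of the dock. It weighs about 4 N.

arm_command(
  series=[
    [-0.012, 0.002, 0, 0, 0.025],
    [-0.025, 0.004, 0, 0, 0.025],
    [-0.03, 0.005, 0, 0, 0.025],
    [-0.03, 0.005, 0, 0, 0.025],
    [-0.03, 0.005, 0, 0, 0.025],
    [-0.025, 0.0045, 0, 0, 0.025],
    [-0.015, 0.003, 0, 0, 0.025],
    [-0.008, 0.001, 0, 0, 0.025],
  ],
)

```text
t: 5.52
tcp_pos: [0.6031, -0.0617, 0.327]
eef_rot: [-0.0, 0.615, 0.789, -0.0]
wrist_force: [-1.0, -0.6, -4.3]
opening: 0.029
grasp_force: 59.8
```

arm_command(
  series=[
    [0, 0, 0, 0, 0.025],
    [0, 0, 0, 0, 0.025],
    [0, 0, 0, 0, 0.025],
    [0, 0, 0, 0, 0.025],
  ],
)

```text
t: 5.85
tcp_pos: [0.6024, -0.0585, 0.3278]
eef_rot: [0.0, 0.613, 0.79, 0.0]
wrist_force: [0.5, 0.9, -3.9]
opening: 0.0286
grasp_force: 59.8
```

```bash
python3 - <<'E'
from h import *
for n in ('side','top'):
    c=cam(n); s=arm.read_state(); np.savez(f'{n}2.npz',**c)
    b=(320,150,400,210) if n=='top' else None
    if n=='top': i=cv2.resize(c['color'][180:255,325:425],None,fx=8,fy=8,interpolation=cv2.INTER_CUBIC)
    else: i=cv2.resize(c['color'][170:275,310:430],None,fx=5.7,fy=5.7,interpolation=cv2.INTER_CUBIC)
    cv2.imwrite(f'pics/{n}2.png',i[:600,:800])
print(s['tcp_pos'],s['eef_rot'],s['wrist_force'])
E
```

```text
[ 0.60245179 -0.05872855  0.32776631] [1.47462170e-04 6.13386586e-01 7.89782791e-01 1.30391777e-04] [-0.46814787 -0.09072962 -5.04070067]
```

View pics/side2.png

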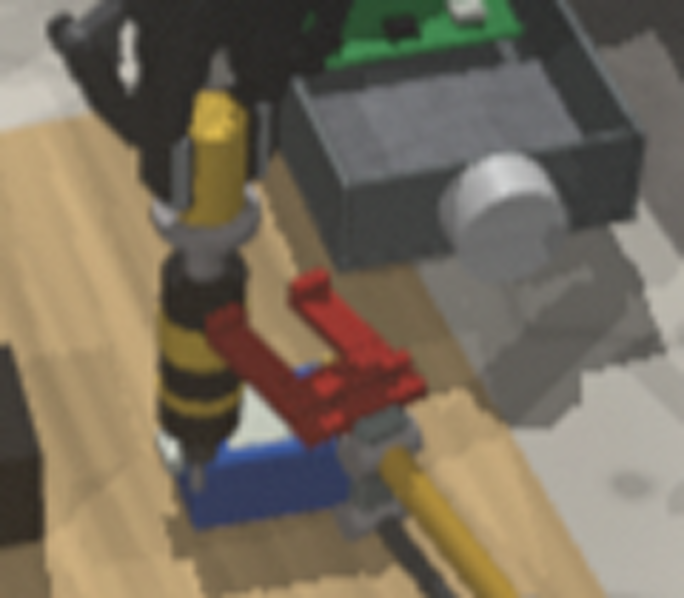

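View pics/top2.png

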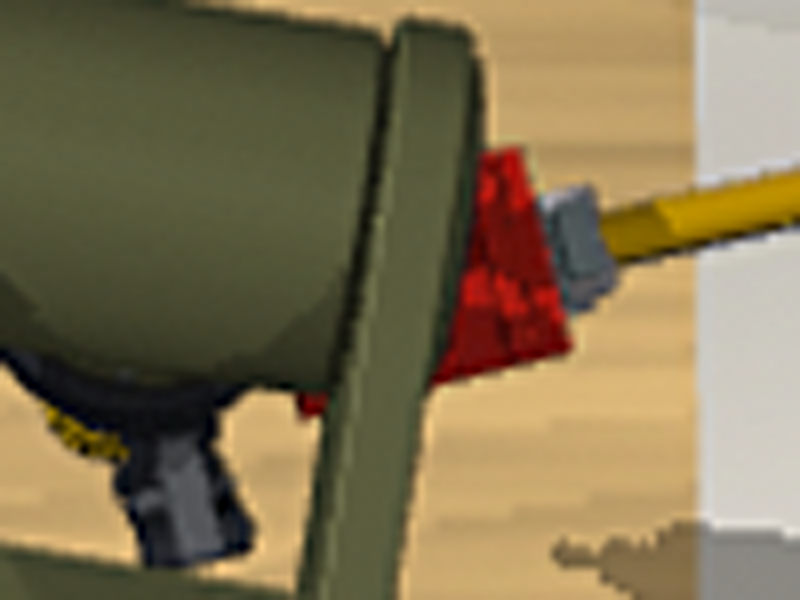

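The side crop shows the flange at (206,213), the black body below it, and the fork's prong tips at (225,315) and (310,285) in front of it. In the top view the robot hides the driver and prongs.

```bash
python3 - <<'E'
from h import *
c=dict(np.load('side2.npz')); k=120/684
g=lambda x,y,z:onz(c,310+(x+.5)/5.7-.5,170+(y+.5)/5.7-.5,z)
zf=.3278-.0362
print('flange',g(206,213,zf+.004))
w=g(153,213,zf+.004)-g(260,213,zf+.004); print('dia',np.linalg.norm(w))
P=cloud(c); 
b=P[195:215,335:358].reshape(-1,3); 
hsv=cv2.cvtColor(c['color'],cv2.COLOR_BGR2HSV); m=((hsv[...,0]<8)|(hsv[...,0]>172))&(hsv[...,1]>120)&(hsv[...,2]>60); m[:210]=0;m[250:]=0;m[:,:340]=0;m[:,390:]=0
q=P[m]; a=np.array([-.248,.969]);n=np.array([.969,.248]); s0=np.array([.6197,-.1274])
al=(q[:,:2]-s0)@a; la=(q[:,:2]-s0)@n
print('along',np.percentile(al,[1,99]),'lat',np.percentile(la,[1,50,99]))
f=(al>-10e-3)&(al<.018); top=f&(q[:,2]>.27)
print('seat z',np.percentile(q[f,2],[10,50,90]), 'lat L/R',np.percentile(la[f],[2,98]), f.sum())
l=la[f]; print('gap',l[l<0].max(),l[l>0].min())
print('tips lat', np.percentile(la[al>.022],[2,98]), q[al>.022,2].max())
m2=((hsv[...,0]>20)&(hsv[...,0]<34)&(hsv[...,1]>120)); m2[:180]=0;m2[212:]=0;m2[:,:338]=0;m2[:,356:]=0
v,u=np.where(m2); print('cap px',u.mean(),v.mean(),u.min(),u.max(),v.min(),v.max()); 
print('cap ray at z', [onz(c,(u.min()+u.max())/2,v.mean(),z).round(4) for z in (.32,.325)])
E
```

```text
flange [ 0.6035846  -0.05945497  0.2956    ]
dia 0.04241426741529127
along [-0.0446386   0.02655555] lat [-0.0282072  -0.00102406  0.02742369]
seat z [0.27805771 0.28082523 0.28326275] lat L/R [-0.02789337  0.02657927] 139
gap -0.013044444392747639 0.01089594075340934
tips lat [-0.02667537  0.02638115] 0.28835960102470604
cap px 347.67171717171715 197.0 342 353 186 208
cap ray at z [array([ 0.6087, -0.0552,  0.32  ]), array([ 0.6067, -0.0609,  0.325 ])]
```

```bash
python3 - <<'E'
from h import *
c=dict(np.load('side2.npz'))
def proj(p):
    q=c['R']@np.array(p)+c['t']; x,y=q[:2]/q[2]*c['f']+[c['cx'],c['cy']]; return ((x+.5-310)*5.7-.5,(y+.5-170)*5.7-.5)
b=np.array([.6025,-.0587]); zf=.3278-.0362
for h in (0,.04,.08,.125,.154,.158,.203): print(h,np.round(proj([*b,zf-.15+h]),1))
E
```

```text
0 [196.3 485.3]
0.04 [197.9 418.6]
0.08 [199.5 349.1]
0.125 [201.5 267.3]
0.154 [202.8 212.4]
0.158 [203.  204.7]
0.203 [205.1 115.5]
```

arm_command(
  series=[
    [-0.005, -0.001, 0, 0, 0.025],
    [-0.01, 0, 0, 0, 0.025],
    [-0.01, 0, 0, 0, 0.025],
    [-0.01, 0, 0, 0, 0.025],
    [-0.005, 0, 0, 0, 0.025],
    [0, 0, 0, 0, 0.025],
    [0, 0, 0, 0, 0.025],
  ],
)

```text
t: 6.53
tcp_pos: [0.6115, -0.0991, 0.3272]
eef_rot: [-0.0, 0.614, 0.789, -0.0]
wrist_force: [0.6, -0.2, -4.7]
opening: 0.0286
grasp_force: 59.8
```

arm_command(
  series=[
    [-0.005, 0, 0, 0, 0.025],
    [-0.007, 0, 0, 0, 0.025],
    [-0.007, 0, 0, 0, 0.025],
    [-0.007, 0, 0, 0, 0.025],
    [-0.005, 0, 0, 0, 0.025],
    [0, 0, 0, 0, 0.025],
    [0, 0, 0, 0, 0.025],
    [0, 0, 0, 0, 0.025],
  ],
)

```text
t: 7.2
tcp_pos: [0.6191, -0.1286, 0.3275]
eef_rot: [-0.0, 0.614, 0.789, 0.0]
wrist_force: [-0.6, 1.6, -3.6]
opening: 0.0286
grasp_force: 59.8
```

```bash
python3 - <<'E'
from h import *
F=[]
for i in range(3):
    c=cam('side'); s=arm.read_state(); F.append(s['wrist_force'])
np.savez('side3.npz',**c)
print(s['tcp_pos'],s['eef_rot'],np.mean(F,0),s['opening'])
d=s['tcp_pos'][:2]-np.array([.6197,-.1274]); print('along,lat',d@[-.248,.969],d@[.969,.248])
cv2.imwrite('pics/side3.png',cv2.resize(c['color'][180:275,340:440],None,fx=6,fy=6,interpolation=cv2.INTER_CUBIC))
E
```

```text
[ 0.61910386 -0.12839995  0.32756596] [3.90459442e-05 6.13690947e-01 7.89546338e-01 7.86822044e-06] [ 4.15661362e-02  1.46227962e-03 -3.95107806e+00] 0.028643305046396048
along,lat -0.0008211074531846669 -0.0008256445660956169
```

View pics/side3.png

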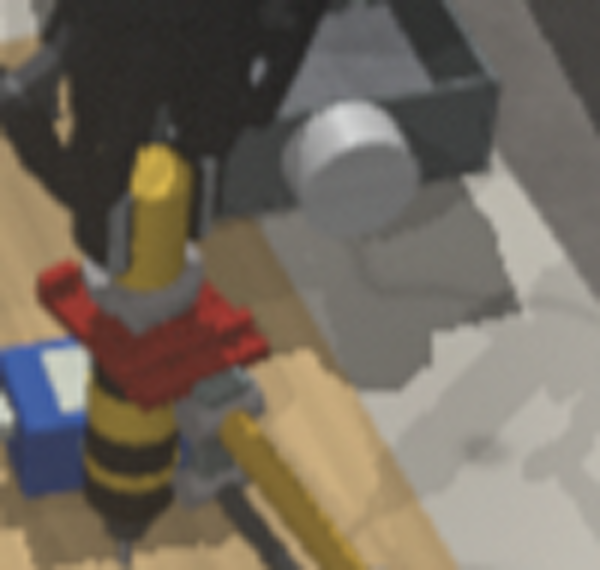

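The side crop shows the neck in the slot, with the flange at about (145,290) above the red prongs and inside the lips, and the wrist feels no sideways force. I'll lower it now, following the fork's arc.

arm_command(
  series=[
    [0, 0, 0.003, 0, 0.025],
    [0, 0, 0.003, 0, 0.025],
    [0, 0, 0.003, 0, 0.025],
    [0.0005, 0, 0.0025, 0, 0.025],
    [0.0005, 0, 0.0025, 0, 0.025],
    [0.0005, 0, 0.0025, 0, 0.025],
    [0.0005, 0, 0.0025, 0, 0.025],
    [0.0003, 0, 0.0025, 0, 0.025],
  ],
)

```text
t: 8.02
tcp_pos: [0.6186, -0.1264, 0.3059]
eef_rot: [0.0, 0.614, 0.789, 0.0]
wrist_force: [-0.2, 1.0, -1.0]
opening: 0.0286
grasp_force: 59.8
```

arm_command(
  series=[
    [0.0004, 0, 0.0025, 0, 0.025],
    [0.0004, 0, 0.0025, 0, 0.025],
    [0.0003, 0, 0.0025, 0, 0.025],
    [0.0003, 0, 0.0025, 0, 0.025],
    [0, 0, 0, 0, 0.025],
    [0, 0, 0, 0, 0.025],
    [0, 0, 0, 0, 0.025],
    [0, 0, 0, 0, 0.025],
  ],
)

```text
t: 8.68
tcp_pos: [0.6182, -0.1251, 0.2961]
eef_rot: [0.0, 0.614, 0.789, 0.0]
wrist_force: [-0.6, 0.5, -1.5]
opening: 0.029
grasp_force: 59.8
```

```bash
cat > m.py <<'E'
from h import *
F=[]
for i in range(8):
    c=cam('side'); s=arm.read_state(); F.append(s['wrist_force'])
print(s['t'],s['tcp_pos'],'F',np.mean(F,0).round(2),'sd',np.std(F,0).round(2))
d=s['tcp_pos'][:2]-np.array([.6197,-.1274]); print('along,lat',d@[-.248,.969],d@[.969,.248])
P=cloud(c); hsv=cv2.cvtColor(c['color'],cv2.COLOR_BGR2HSV); m=((hsv[...,0]<8)|(hsv[...,0]>172))&(hsv[...,1]>120)&(hsv[...,2]>60); m[:205]=0;m[265:]=0;m[:,:335]=0;m[:,395:]=0
q=P[m]; al=(q[:,:2]-[.6197,-.1274])@[-.248,.969]; print('fork al',np.percentile(al,[1,99]),'z',np.percentile(q[:,2],[5,50,90]),len(q))
np.savez('sidem.npz',**c)
E
python3 m.py
```

```text
9.0833 [ 0.6182132  -0.12506506  0.29600014] F [-0.09  0.4  -2.01] sd [0.31 0.45 0.49]
along,lat 0.002631286386122208 -0.0008616447345615825
fork al [-0.04217022  0.02781392] z [0.25650734 0.26185648 0.2669356 ] 316
```

arm_command(
  series=[
    [0.0003, 0, 0.002, 0, 0.025],
    [0.0002, 0, 0.002, 0, 0.025],
    [0.0002, 0, 0.002, 0, 0.025],
    [0.0002, 0, 0.002, 0, 0.025],
    [0.0002, 0, 0.002, 0, 0.025],
    [0.0002, 0, 0.002, 0, 0.025],
    [0.0001, 0, 0.002, 0, 0.025],
    [0.0001, 0, 0.002, 0, 0.025],
  ],
)

```text
t: 9.75
tcp_pos: [0.6179, -0.1237, 0.2799]
eef_rot: [0.0, 0.614, 0.789, -0.0]
wrist_force: [-0.5, -1.5, 0.3]
opening: 0.0285
grasp_force: 59.9
```

arm_command(
  series=[
    [0, 0, 0.001, 0, 0.025],
    [0, 0, 0, 0, 0.025],
    [0, 0, 0, 0, 0.025],
    [0, 0, 0, 0, 0.025],
    [0, 0, 0, 0, 0.025],
    [0, 0, 0, 0, 0.025],
  ],
)

```text
t: 10.25
tcp_pos: [0.6179, -0.1236, 0.2791]
eef_rot: [0.0, 0.614, 0.789, 0.0]
wrist_force: [-0.9, -1.5, 0.7]
opening: 0.0287
grasp_force: 60.0
```

```bash
python3 m.py; python3 m.py
```

```text
10.65 [ 0.61784345 -0.12364013  0.27899073] F [-0.18 -1.44 -0.45] sd [0.34 0.35 0.52]
along,lat 0.004103739948125357 -0.0008665471566924249
fork al [-0.04083167  0.02789199] z [0.23887231 0.24440919 0.24991424] 309
11.05 [ 0.61784361 -0.12363224  0.27899053] F [-0.01 -1.53 -0.63] sd [0.53 0.44 0.64]
along,lat 0.00411134527650683 -0.000864439613809695
fork al [-0.04038076  0.02847915] z [0.23836941 0.24446774 0.25031859] 310
```

arm_command(
  series=[
    [-0.0003, 0, 0.001, 0, 0.025],
    [-0.0003, 0, 0.001, 0, 0.025],
    [-0.0002, 0, 0.001, 0, 0.025],
    [-0.0002, 0, 0.0005, 0, 0.025],
    [0, 0, 0, 0, 0.025],
    [0, 0, 0, 0, 0.025],
    [0, 0, 0, 0, 0.025],
  ],
)

```text
t: 11.63
tcp_pos: [0.6181, -0.1245, 0.2755]
eef_rot: [0.0, 0.614, 0.789, 0.0]
wrist_force: [-0.5, 1.7, 0.3]
opening: 0.0286
grasp_force: 60.1
```

```bash
sed -i 's/range(8)/range(20)/' m.py; python3 m.py
```

```text
12.6333 [ 0.61809256 -0.12459968  0.27552323] F [-0.02  2.51 -0.13] sd [0.47 0.42 0.57]
along,lat 0.003112149953789337 -0.0008631290894611307
fork al [-0.04000492  0.02948597] z [0.2354795  0.24116939 0.2463458 ] 302
```

arm_command(
  series=[
    [0.0003, 0, 0, 0, 0.025],
    [0.0003, 0, 0, 0, 0.025],
    [0, 0, 0, 0, 0.025],
    [0, 0, 0, 0, 0.025],
    [0, 0, 0, 0, 0.025],
    [0, 0, 0, 0, 0.025],
    [0, 0, 0, 0, 0.025],
    [0, 0, 0, 0, 0.025],
  ],
)

```text
t: 13.3
tcp_pos: [0.6179, -0.1241, 0.2755]
eef_rot: [0.0, 0.614, 0.789, -0.0]
wrist_force: [0.4, -2.6, -0.4]
opening: 0.0287
grasp_force: 60.2
```

```bash
python3 m.py; python3 -c "
from h import *
c=dict(np.load('sidem.npz')); cv2.imwrite('pics/side4.png',cv2.resize(c['color'][180:275,330:440],None,fx=6,fy=6,interpolation=cv2.INTER_CUBIC))"
```

```text
14.3 [ 0.61792006 -0.1240075   0.27548987] F [ 0.25 -2.32 -0.25] sd [0.48 0.62 0.57]
along,lat 0.003728761830102348 -0.0008834208804741225
fork al [-0.04082284  0.02731931] z [0.236011   0.24085308 0.24638743] 307
```

View pics/side4.png

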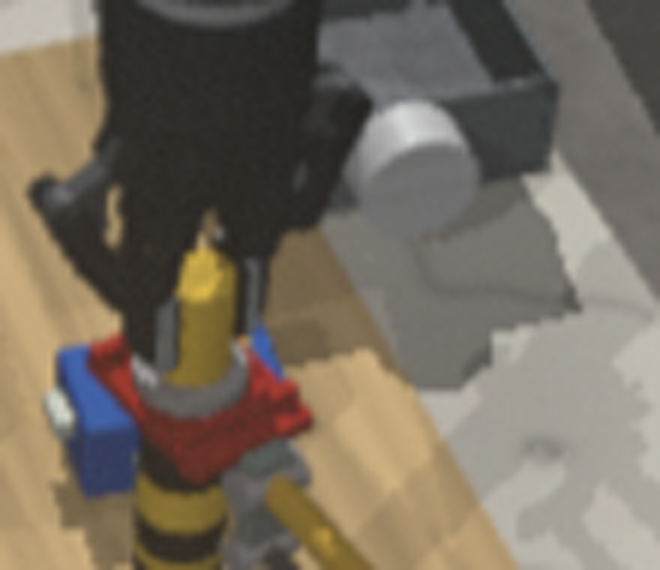

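The side crop shows the flange at (190,385) lying flat on the red fork between lips and wall, and the arm has sunk about 40 mm. I'll centre out the remaining sideways friction.

arm_command(
  series=[
    [-0.0003, 0, 0, 0, 0.025],
    [0, 0, 0, 0, 0.025],
    [0, 0, 0, 0, 0.025],
    [0, 0, 0, 0, 0.025],
    [0, 0, 0, 0, 0.025],
    [0, 0, 0, 0, 0.025],
    [0, 0, 0, 0, 0.025],
    [0, 0, 0, 0, 0.025],
  ],
)

```text
t: 14.97
tcp_pos: [0.618, -0.1242, 0.2755]
eef_rot: [-0.0, 0.614, 0.789, 0.0]
wrist_force: [-1.3, 1.2, -0.4]
opening: 0.0286
grasp_force: 60.2
```

```bash
python3 m.py
```

```text
15.9667 [ 0.61802876 -0.12430011  0.27549024] F [-1.75  1.77 -0.39] sd [0.4  0.53 0.47]
along,lat 0.0034182592641274737 -0.0008506567802928659
fork al [-0.04169035  0.02803041] z [0.23530496 0.2413314  0.24696285] 305
```

arm_command(
  series=[
    [0, 0, 0.001, 0, 0.025],
    [0, 0, 0, 0, 0.025],
    [0, 0, 0, 0, 0.025],
    [0, 0, 0, 0, 0.029],
    [0, 0, 0, 0, 0.029],
    [0, 0, 0, 0, 0.0295],
    [0, 0, 0, 0, 0.0295],
  ],
)

```text
t: 16.55
tcp_pos: [0.618, -0.1243, 0.2745]
eef_rot: [0.0, 0.614, 0.789, -0.0]
wrist_force: [-0.6, 1.3, -0.6]
opening: 0.0294
grasp_force: 15.9
```

```bash
python3 m.py; python3 -c "
from h import *
s=arm.read_state();print(s['opening'],s['grasp_force'])"
```

```text
17.55 [ 0.61801057 -0.12431981  0.27446774] F [-0.98  1.27 -0.03] sd [0.35 0.42 0.47]
along,lat 0.003403683490755181 -0.0008731743747336016
fork al [-0.0399634   0.02894744] z [0.23484986 0.24020911 0.24600635] 302
0.029437711128269525 15.878339409828186
```

The grip force follows the opening, so I can ease it off gradually.

arm_command(
  series=[
    [0, 0, 0, 0, 0.0296],
    [0, 0, 0, 0, 0.0296],
    [0, 0, 0, 0, 0.0297],
    [0, 0, 0, 0, 0.0297],
    [0, 0, 0, 0, 0.0297],
    [0, 0, 0, 0, 0.0297],
  ],
)

```text
t: 18.05
tcp_pos: [0.618, -0.1243, 0.2745]
eef_rot: [-0.0, 0.614, 0.789, -0.0]
wrist_force: [0.5, 1.3, 0.6]
opening: 0.0296
grasp_force: 9.1
```

arm_command(
  series=[
    [0, 0, 0, 0, 0.0298],
    [0, 0, 0, 0, 0.0298],
    [0, 0, 0, 0, 0.0298],
    [0, 0, 0, 0, 0.0298],
  ],
)

```text
t: 18.38
tcp_pos: [0.618, -0.1243, 0.2744]
eef_rot: [-0.0, 0.614, 0.789, -0.0]
wrist_force: [-1.2, 1.0, -0.1]
opening: 0.0298
grasp_force: 5.7
```

```bash
python3 m.py; python3 -c "
from h import *
s=arm.read_state();print(s['opening'],s['grasp_force'])"
```

```text
19.3833 [ 0.61798454 -0.12431746  0.27447721] F [-1.67  0.38 -0.17] sd [0.56 0.45 0.39]
along,lat 0.003412411547018844 -0.0008978126636521691
fork al [-0.04014216  0.02975764] z [0.23447329 0.24051039 0.24561483] 306
0.029605287519606678 5.76211541891098
```

arm_command(
  series=[
    [0, 0, 0, 0, 0.02985],
    [0, 0, 0, 0, 0.02985],
    [0, 0, 0, 0, 0.0299],
    [0, 0, 0, 0, 0.0299],
    [0, 0, 0, 0, 0.0299],
    [0, 0, 0, 0, 0.0299],
  ],
)

```text
t: 19.88
tcp_pos: [0.618, -0.1243, 0.2745]
eef_rot: [-0.0, 0.614, 0.789, -0.0]
wrist_force: [-2.5, 0.1, 0.6]
opening: 0.0301
grasp_force: 2.6
```

arm_command(
  series=[
    [0, 0, 0, 0, 0.02992],
    [0, 0, 0, 0, 0.02994],
    [0, 0, 0, 0, 0.02996],
    [0, 0, 0, 0, 0.02996],
    [0, 0, 0, 0, 0.02996],
    [0, 0, 0, 0, 0.02996],
  ],
)

```text
t: 20.38
tcp_pos: [0.618, -0.1243, 0.2745]
eef_rot: [0.0, 0.614, 0.789, -0.0]
wrist_force: [-1.9, -0.8, 0.3]
opening: 0.0302
grasp_force: 1.3
```

```bash
python3 m.py; python3 -c "
from h import *
s=arm.read_state();print(s['opening'],s['grasp_force'])"
```

```text
21.3833 [ 0.61802587 -0.12430526  0.27449249] F [-2.32 -0.15 -0.15] sd [0.53 0.44 0.53]
along,lat 0.003413983292418382 -0.0008547402202499684
fork al [-0.04074472  0.02838104] z [0.23445687 0.24071235 0.24585782] 304
0.0300622125167602 1.3226618617773056
```

arm_command(
  series=[
    [0, -0.0003, 0, 0, 0.02998],
    [0, 0, 0, 0, 0.03],
    [0, 0, 0, 0, 0.0301],
    [0, 0, 0, 0, 0.0302],
    [0, 0, 0, 0, 0.0304],
    [0, 0, 0, 0, 0.031],
    [0, 0, 0, 0, 0.032],
    [0, 0, 0, 0, 0.034],
  ],
)

```text
t: 22.05
tcp_pos: [0.6177, -0.1244, 0.2745]
eef_rot: [0.0, 0.614, 0.789, 0.0]
wrist_force: [-0.3, 0.2, -0.1]
opening: 0.034
grasp_force: 0.0
```

arm_command(
  series=[
    [0, 0, 0, 0, 0.04],
    [0, 0, 0, 0, 0.05],
    [0, 0, 0, 0, 0.06],
    [0, 0, 0, 0, 0.06],
    [0, 0, 0, 0, 0.06],
    [0, 0, 0, 0, 0.06],
  ],
)

```text
t: 22.55
tcp_pos: [0.6177, -0.1244, 0.2745]
eef_rot: [0.0, 0.614, 0.789, 0.0]
wrist_force: [0.0, -0.0, 0.2]
opening: 0.0603
grasp_force: 0.0
```

```bash
python3 m.py; python3 -c "
from h import *
s=arm.read_state();print(s['opening'],s['grasp_force'])"
```

```text
23.55 [ 0.61772196 -0.12438288  0.27449427] F [ 0.14  0.02 -0.05] sd [0.53 0.56 0.43]
along,lat 0.0034141449917982685 -0.0011684758911755344
fork al [-0.04109703  0.02218471] z [0.23362203 0.23925954 0.24475679] 261
0.060001909486610605 0.0
```

Released gently, with the arm moving only about 1 mm. I'll withdraw straight up.

arm_command(
  series=[
    [0, 0, -0.01, 0, 0.06],
    [0, 0, -0.02, 0, 0.06],
    [0, 0, -0.03, 0, 0.06],
    [0, 0, -0.03, 0, 0.06],
    [0, 0, -0.03, 0, 0.06],
    [0, 0, -0.02, 0, 0.06],
    [0, 0, -0.01, 0, 0.06],
    [0, 0, 0, 0, 0.06],
  ],
)

```text
t: 24.22
tcp_pos: [0.6177, -0.1244, 0.428]
eef_rot: [0.002, 0.614, 0.789, 0.001]
wrist_force: [0.3, 1.2, 0.5]
opening: 0.06
grasp_force: 0.0
```

arm_command(
  series=[
    [0, 0, 0, 0, 0.06],
    [0, 0, 0, 0, 0.06],
    [0, 0, 0, 0, 0.06],
    [0, 0, 0, 0, 0.06],
    [0, 0, 0, 0, 0.06],
    [0, 0, 0, 0, 0.06],
    [0, 0, 0, 0, 0.06],
    [0, 0, 0, 0, 0.06],
  ],
)

```text
t: 24.88
tcp_pos: [0.6177, -0.1244, 0.4244]
eef_rot: [-0.0, 0.614, 0.789, 0.0]
wrist_force: [-0.3, 0.2, -0.6]
opening: 0.0603
grasp_force: 0.0
```

```bash
python3 m.py; python3 -c "
from h import *
c=dict(np.load('sidem.npz')); cv2.imwrite('pics/side5.png',cv2.resize(c['color'][180:280,320:440],None,fx=6,fy=6,interpolation=cv2.INTER_CUBIC))"
```

```text
25.8833 [ 0.61771072 -0.12437925  0.42449937] F [ 0.03 -0.04 -0.16] sd [0.4  0.57 0.42]
along,lat 0.003420451035863401 -0.0011784675712016406
fork al [-0.04039361  0.02925609] z [0.23450638 0.23941629 0.24513806] 301
```

View pics/side5.png

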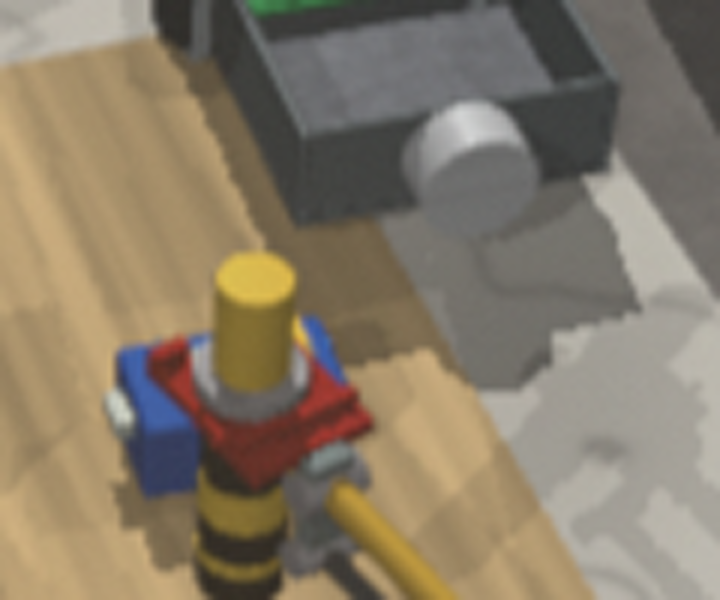

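The side crop shows the driver hanging upright in the fork, with its cap at (255,320) and its flange seated at (250,380). The gripper is clear and everything is still.

```bash
python3 -c "
from plant import arm
print(arm.finish_job())"
```

```text
the job is handed in; nothing more can be done
None
```

I handed the job in at about 26 s: the driver hangs upright and still in the red fork, the arm has sunk about 40 mm under it, and the gripper is open and clear; hand-in returned no verdict.

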